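# Let the dip basket down on the ratchet hoist

### The job

Lower the basket of rings into the glass dish with the hand hoist: throw the pawl's release lever over, take the weight on the crank until the pawl springs clear, then let the crank turn back slowly under the load. Set the basket down gently until it stands on the floor of the dish with the crank slack, and let go; never let it run down or drive it against the glass. Leave the dish and the things near the hoist where they stand.

Things in the scene. Friction and masses are not known exactly. Their poses are not given: they have to be found in the camera images.
- hoist: Hand hoist fixed to the bench: grey cast stand 64 x 40 mm, 194 mm tall, on a bolted base plate 134 x 104 x 12 mm. Origin under the stand's middle, on the table. x runs from its front (robot side) to its back, where the rack and the dish are; y to its left, where the crank is; z up. It stands turned up to 0.3 rad.
- crank_axis (a point): Point on the crank's shaft line, 105 mm above the table, 98 mm left of the hoist's middle, level with the middle of the hand grip. Axes as the hoist's. The grip's centre circles this point at 65 mm radius in the hoist's upright x-z plane.
- grip_center (a point): Centre of the crank's wooden hand grip: a cylinder 26 mm thick, 62 mm long (end beads 31 mm), its axis along the hoist's y, free to turn on its pin. The flat crank arm lies 40 mm to its right; left and above it is open.
- crank (a joint): Crank angle, rad. Growing = paying out: the grip goes over the top, from front to back, and the basket sinks 35 mm per rad. At 0 the arm leans 1.15 rad from upright to the front; at 1.15 it is upright. It starts hanging on the pawl at -0.8 to 0.4. The load pulls it to grow, 5 to 11 N at the grip. Winding up (falling), it ends at -1.1.
- rack (a joint): How far the basket has sunk from its built height, m (0.035 x crank). Wire basket 82 mm across, 50 mm high, on a rod and arm on the rack; 1.0 to 2.1 kg in all. At the start it hangs 70 to 120 mm above the dish's floor; just where it touches down must be felt.
- release_lever (a joint): Pawl release lever, rad: 0 = pawl in (lever leans 0.65 rad from upright to the front), 0.85 = thrown fully over (0.20 rad past upright; a stop). It stays where it is put; about 4 N at its tip moves it. It works the pawl only through a spring: while the load traps the pawl in its tooth, throwing it leaves the pawl where it is.
- lever_tip (a point): Centre of the black rounded knob (22 mm thick, 23 mm long) at the release lever's end. The lever turns in the hoist's x-z plane about a cross shaft near the hoist's top, 76 mm from this point, and stands 56 mm right of the hoist's middle, away from the crank. Pushing the knob from the front to the back round its arc throws it (a level push may jam by friction).
- pawl (a joint): Angle of the pawl relative to the release lever, rad; the two share a cross shaft and a spring. 0 = seated in the ratchet wheel, lever in; -0.85 = lever thrown, pawl still trapped in its tooth by the load; -0.35 = sprung clear. With the lever thrown, it springs clear once the crank is wound up a few hundredths of a rad, which unloads the tooth; the load is then on the hand alone.
- dish: Loose straight-sided glass dish under the basket, 148 mm across the rim, 56 mm high, floor 5.5 mm thick; origin under its centre. It stays where it stands.
- flux_pot: Bystander: small pot with a black lid, 51 mm across, 46 mm high, near the bench's front edge; origin under its centre.
- bench_block: Bystander: square steel bench block, 64 x 64 x 16 mm, lying near the front edge; origin under its centre.
- wax_pot: Bystander: small pot with a pale lid, 59 mm across, 40 mm high, near the front edge to the right; origin under its centre.

How it is judged:
On the way, in this order (a step that is already met when the one before it is completed fails the run):
1. the release lever is thrown over while the pawl still carries the load (value of joint release_lever above 0.65 rad and value of joint rack below 0.02 m), for 0.1 s.
2. the weight has been taken on the crank and the pawl has sprung clear, the basket still above the dish (value of joint pawl above -0.55 rad and value of joint release_lever above 0.6 rad and value of joint rack below 0.03 m), for 0.1 s.
At the end, for the whole second after the job is handed in: The basket stands at rest on the floor of the dish with its weight on it (more than 5 N), and the dish stands flat within 20 mm of where it was (contact force between rack and dish above 5 N and value of joint rack above 0.08 m and velocity of joint rack between -0.01 and 0.01 m/s and distance of dish from where it was at the start of the episode below 0.02 m and angle between dish's own z axis and vertical below 0.05 rad); the robot touches nothing.
It fails at once if the basket runs down faster than 0.12 m/s (velocity of joint rack above 0.12 m/s).
It fails at once if the basket is driven against the glass with more than 50 N (contact force between rack and dish above 50 N).
It fails at once if a bystander is shoved more than 30 mm (distance of any of flux_pot, bench_block, wax_pot from where it was at the start of the episode above 0.03 m).
It also fails if it takes over 72 s, if anything falls off the work surface, if the arm or the gripper's body presses on something with over 40 N, if the wrist force passes 120 N, or if a joint passes its speed limit or range.

### The arm

A 7-joint arm with a two-finger parallel gripper is mounted at the origin on a cart in front of the work surface, level with it; the furniture and walls round the work are solid. World frame = base frame: x ahead of the robot, y to its left, z up, the work surface at z = 0. Lengths are in m, angles in rad, forces in N, time in s.
With the tool pointing down it reaches from about 0.425 to 1.025 m from the base axis. Payload 9.4 kg.
Tool frame: the origin (TCP) lies on the centre line of the jaws, within the pads' length; the fingertips stand env.nose_length ahead of it and the grasp point (between the pads) lies 5 mm behind it (env.nose_length is the distance from the TCP to the fingertips, in m); x points along the fingers, z is the direction in which the jaws open and shut, and the axes are right-handed (so a half turn about x gives the same grasp; the last joint's range is limited). The gripper opens to 93 mm and grips with 3 to 60 N. Pads are 15 mm wide; open, the fingers measure 128 mm over their backs; the gripper's body (75 mm by 188 mm) begins 65 mm behind the grasp point.
Start: joints at [-1.246, 0.599, -0.003, 1.599, 0.002, 0.943, -0.08], TCP at [0.284, 0.667, 0.233] pointing down, gripper open.
Joint ranges: [-2.57, 2.57], [-0.35, 1.97], [-1.29, 1.29], [0.11, 2.56], [-1.05, 4.19], [0.11, 1.86], [-2.63, 2.63]. Speed limits (rad/s): [2.22, 2.22, 3.01, 3.01, 3.14, 3.14, 3.14].

### API

Orientations are given as a unit quaternion [x, y, z, w].
In Python, from plant import status, get_image, get_calibration, workorder, masks_of, place_of, env gives the robot as it stands. The module is installed in compiled form; this text tells all that it offers.
- The arm moves only by the tool send_rows, never from a script. Its argument "moves" is a list of rows, each an object of numbers: "tx", "ty", "tz": the shift along the tool's x, y, z scaled (see below); "spin": the turn about the tool's x scaled (see below); "fingers": the gripper's target within -1 to 1 (shut at 1, half-way at 0, fully open at -1). In form: [{"tx": .., "ty": .., "tz": .., "spin": .., "fingers": ..}, ...]. A call has 1 to 8 rows; each row shifts and turns the pose as measured when the row begins, along the tool's axes as they then stand; what a row does not reach is not made up. The controller multiplies each number of a shift by 2.5 cm and each number of a turn by 5 degrees. A row lasts 1/12 s, in which the tool goes at most 41.7 mm and 7.16 degrees, less where a joint would pass 70% of its speed; a pose out of reach is approached as far as the arm can. A call with a number of a shift or a turn outside -1 to 1 is refused whole. A call with a gripper value outside its range is refused whole. The fingers move at their own pace and stop on an object; the grip force is fixed at half the most. Time passes only in rows, so rows that do not move let the fingers close. It gives the time, the measured TCP pose, the force and the opening at its end, in the units of the state.
- status.get_obs(): the state, without advancing time (a new reading comes with each control period).
- get_image(name): name is "scene" or "side" or "wrist"; returns the picture (400x640x3 uint8, red, green, blue); there is no depth.
- get_calibration(name): a dict with "fx", "fy", "cx", "cy" (pixels), "position" and "attitude" of the camera in the world. Camera axes: x right, y down, z forward; pixel columns grow to the right and rows downward; lengths in m; the calibration is good to about 2 mm. A picture is of the moment at which its call begins: read the wrist's pose just before it. get_calibration takes no time and is no camera call; for the wrist camera it gives the pose at the moment of the call.
- workorder.sign_off(): hands the job in, once; it reports no verdict.
Trained networks look in the newest picture that a camera, given by its name, has taken for a name from the list of things; names that differ only in an ending like _2 or _b are one class to them, and where a whole thing is asked for, a point or a joint stands for the part that bears it (a point fixed in the world has none). Each returns a list of dicts, best first, with "score" (0 to 1); they miss things now and then, are a little off and sometimes report something else, mostly with a low value. They report only what shows in the picture. A call takes as long as a camera call.
- masks_of(camera, target): "pixels" (400x640 bool, what is visible of it) and "box" ([left, top, right, bottom] in pixels, round what is visible of it).
- place_of(camera, target): "centre" ([row, column] in pixels: a listed point, or the origin of a listed thing).
The state is a dict: "clock": time; "joints": joint angles; "joint_velocities": joint speeds; "effort": joint torques, N m; "tcp_pos": TCP position; "ee_rot": TCP orientation; "wrist_force": force on the tool from outside, world axes, zero at the start; "wrist_torque": the same for the moment, N m; "grip_width": finger opening in m.
Only numpy, scipy, OpenCV 4.12 (cv2) and the standard library are available. Lean on these libraries where they do the work, as an engineer would, in place of code of your own. Each camera call takes 0.05 s, during which the arm holds its last target.

## Working session

There is one attempt and no reset: what is moved stays moved. The work goes in short steps, Python scripts to look and compute and a tool call to move; the robot and the scene stay as the last step left them, time stands still between calls to the robot, and variables do not carry over. Pictures are saved under pics/ and viewed, and the job is handed in when it is done.

Besides the shell and the picture viewer there is one more tool, called after ">>>" as name(argument=value, ...) on one line, values as JSON. send_rows: Moves the arm, as the interface text tells. Shifts and turns lie within -1 to 1; 1 stands for 2.5 cm of shift or 5 degrees of turn. Its arguments: {"type":"object","properties":{"moves":{"type":"array","items":{"type":"object","properties":{"tx":{"type":"number"},"ty":{"type":"number"},"tz":{"type":"number"},"spin":{"type":"number"},"fingers":{"type":"number"}}}}},"required":["moves"]}

```bash
mkdir -p pics; ls; python3 - <<'E'
from plant import status,get_image,get_calibration,place_of,env
import cv2
o=status.get_obs()
for k,v in o.items(): print(k,v)
print(env.nose_length)
for c in ["scene","side","wrist"]:
    im=get_image(c); cv2.imwrite(f"pics/{c}0.png",im[:,:,::-1])
    cal=get_calibration(c); print(c,cal)
    for t in ["hoist","crank_axis","grip_center","lever_tip","dish","flux_pot","bench_block","wax_pot"]:
        r=place_of(c,t)
        print(t,[(x["score"],x["centre"]) for x in r[:2]])
print(status.get_obs()["clock"])
E
```

```text
pics
clock 0.0
joints [-1.24567913  0.60012757 -0.00253274  1.60012671  0.00180314  0.94292391
 -0.07981893]
joint_velocities [ 0.00169134  0.00024474 -0.00121356  0.00166052  0.00046391  0.00090972
 -0.00022278]
effort [ 2.02767978e-04 -7.65066361e+01  1.49748188e+00 -2.52334929e+01
 -5.24771295e-02  1.71829277e-02  1.66716027e-04]
tcp_pos [0.2833777  0.66680771 0.23175949]
ee_rot [-0.39052518  0.59015093  0.3898198   0.58928133]
wrist_force [0.47386424 0.26979104 0.55229645]
wrist_torque [0.01325095 0.00019114 0.0020023 ]
grip_width 0.09278438721023446
0.014
scene {'fx': 425.2153697651994, 'fy': 425.2153697651994, 'cx': 318.2699428290643, 'cy': 203.43165779615842, 'position': array([-0.26202863, -0.7522766 ,  0.62643641]), 'attitude': array([ 0.7396386 , -0.40245133,  0.26765819, -0.46832336])}
hoist [(0.59, [269.3, 314.5])]
crank_axis [(0.88, [221.5, 294.5])]
grip_center [(0.52, [232.5, 273.9])]
lever_tip [(0.49, [194.8, 328.1])]
dish [(0.71, [247.8, 348.4])]
flux_pot [(0.9, [265.2, 234.8])]
bench_block [(0.64, [250.0, 219.6])]
wax_pot [(0.88, [328.0, 379.9])]
side {'fx': 414.4265122637683, 'fy': 414.4265122637683, 'cx': 320.18896321476944, 'cy': 194.44417598798023, 'position': array([ 0.14231988, -0.87080363,  0.79482919]), 'attitude': array([ 0.86881987, -0.25832824,  0.12892069, -0.40224124])}
hoist [(0.78, [237.9, 313.2])]
crank_axis []
grip_center []
lever_tip [(0.61, [242.3, 314.2]), (0.59, [185.3, 306.7])]
dish [(0.68, [226.9, 364.3])]
flux_pot [(0.73, [219.5, 245.5])]
bench_block [(0.74, [242.4, 314.2]), (0.66, [202.4, 239.6])]
wax_pot [(0.93, [333.6, 330.1])]
wrist {'fx': 335.79999501929257, 'fy': 335.79999501929257, 'cx': 318.98368161918427, 'cy': 203.68838220180595, 'position': array([0.21019538, 0.69780501, 0.38482155]), 'attitude': array([0.82547335, 0.54610005, 0.07936239, 0.11861744])}
hoist []
crank_axis []
grip_center []
lever_tip []
dish []
flux_pot []
bench_block []
wax_pot []
1.35
```

```bash
python3 - <<'E'
import cv2,numpy as np
for c,(x,y) in {"scene":(180,120),"side":(200,120)}.items():
    im=cv2.imread(f"pics/{c}0.png")
    crop=im[y:y+240,x:x+260]
    cv2.imwrite(f"pics/{c}0c.png",cv2.resize(crop,None,fx=2.5,fy=2.5,interpolation=cv2.INTER_CUBIC)[:600])
E
```

```text
(no output)
```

View pics/scene0.png

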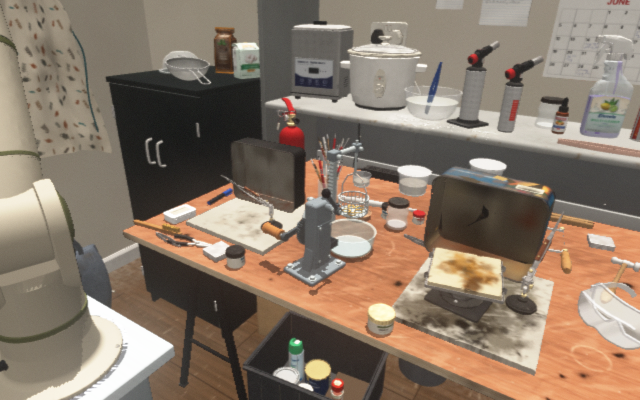

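View pics/scene0c.png

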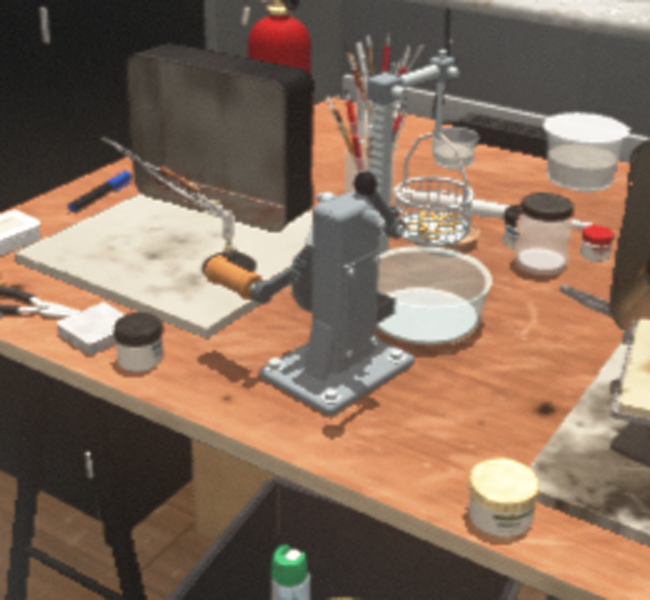

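View pics/side0c.png

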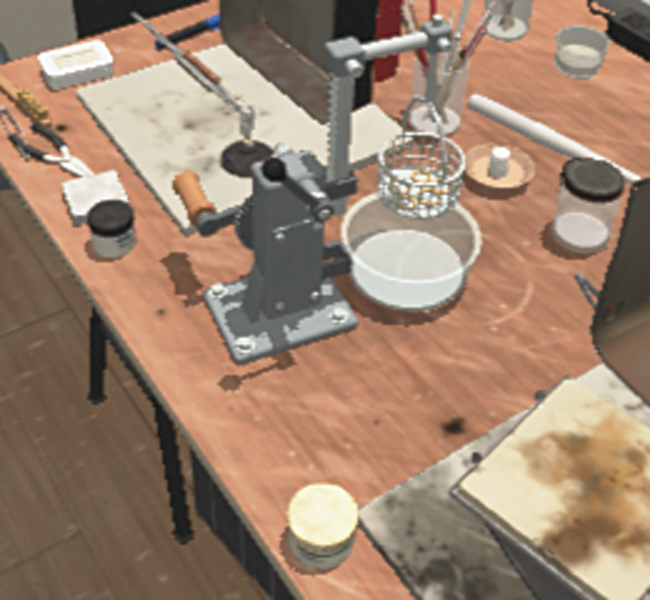

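```bash
cat > h.py <<'E'
import numpy as np
from scipy.spatial.transform import Rotation as R
from scipy.optimize import least_squares
def proj(c,P):
    p=R.from_quat(c["attitude"]).inv().apply(np.asarray(P)-c["position"])
    return np.array([c["fx"]*p[...,0]/p[...,2]+c["cx"],c["fy"]*p[...,1]/p[...,2]+c["cy"]]).T
def ray(c,u,v):
    d=np.array([(u-c["cx"])/c["fx"],(v-c["cy"])/c["fy"],1])
    return c["position"],R.from_quat(c["attitude"]).apply(d/np.linalg.norm(d))
def tri(obs):
    A=np.zeros((3,3));b=np.zeros(3)
    for c,u,v in obs:
        o,d=ray(c,u,v);M=np.eye(3)-np.outer(d,d);A+=M;b+=M@o
    P=np.linalg.solve(A,b)
    return P,[np.round(proj(c,P)-[u,v],1) for c,u,v in obs]
E
python3 - <<'E'
from h import *
from plant import get_calibration
S=get_calibration("scene");D=get_calibration("side")
cs=lambda x,y:(S,180+x/2.5,120+y/2.5); cd=lambda x,y:(D,200+x/2.5,120+y/2.5)
pts={"grip":[cs(232,272),cd(193,197)],"knob":[cs(366,184),cd(274,168)],
"pl_left":[cs(263,370),cd(206,293)],"pl_front":[cs(333,405),cd(240,352)],"pl_right":[cs(412,354),cd(356,318)],
"dishnet":[(S,348.4,247.8),(D,364.3,226.9)],"flux":[(S,234.8,265.2),(D,245.5,219.5)],"blk":[(S,219.6,250),(D,239.6,202.4)],"wax":[(S,379.9,328),(D,330.1,333.6)]}
for k,o in pts.items():
    P,e=tri(o);print(k,P.round(4),*e)
def H(p,l): 
    c,s=np.cos(p[2]),np.sin(p[2]);return np.array([p[0]+c*l[0]-s*l[1],p[1]+s*l[0]+c*l[1],l[2]])
def f(p):
    a=1.15-p[3]
    g=H(p,[-.065*np.sin(a),.098,.105+.065*np.cos(a)])
    k=H(p,[p[4]-.076*np.sin(.65),-.056,p[5]+.076*np.cos(.65)])
    L=[("grip",g),("knob",k),("pl_left",H(p,[-.067,.052,.012])),("pl_front",H(p,[-.067,-.052,.012])),("pl_right",H(p,[.067,-.052,.012]))]
    r=[]
    for n,P in L:
        for c,u,v in pts[n]: r+=list(proj(c,P)-[u,v])
    return np.array(r)
for y0 in(-.2,.2):
    s=least_squares(f,[.6,0,y0,-.2,0,.17],loss="soft_l1");print(s.cost,s.x.round(4));print(f(s.x).round(1))
p=s.x;a=1.15-p[3]
print("grip",H(p,[-.065*np.sin(a),.098,.105+.065*np.cos(a)]),"axis",H(p,[0,.098,.105]),"knob",H(p,[p[4]-.076*np.sin(.65),-.056,p[5]+.076*np.cos(.65)]),"piv",H(p,[p[4],-.056,p[5]]))
E
```

```text
grip [ 0.5055 -0.1424  0.1019] [0.4 0.5] [-0.3 -0.6]
knob [ 0.5074 -0.2972  0.2416] [-0.4 -0.5] [0.3 0.7]
pl_left [ 0.4899 -0.1907  0.0093] [-0. -0.] [0.  0.1]
pl_front [ 0.4765 -0.2842  0.0121] [-0.7 -0.8] [0.4 0.9]
pl_right [ 0.5998 -0.3068  0.0122] [-0.1 -0.1] [0.1 0.1]
dishnet [ 0.7131 -0.2574 -0.0169] [-0.2 -0.2] [0.1 0.3]
flux [ 0.4451 -0.0574 -0.008 ] [0.5 0.5] [-0.3 -0.6]
blk [0.4555 0.003  0.0106] [1.3 1.6] [-1.  -1.7]
wax [ 0.4434 -0.4814 -0.0137] [-0.9 -0.9] [0.5 1.2]
11.083880406619166 [ 0.5493 -0.2487 -0.1851 -0.4759  0.0133  0.1817]
[-0.7  0.7 -1.3 -0.6 -0.4 -0.6  0.2  0.7 -1.  -2.1 -0.  -2.4 -0.1  0.2
  0.2  2.3  2.7 -0.4  3.1  0.6]
11.083880405899038 [ 0.5493 -0.2487 -0.1851 -0.4759  0.0133  0.1817]
[-0.7  0.7 -1.3 -0.6 -0.4 -0.6  0.2  0.7 -1.  -2.1 -0.  -2.4 -0.1  0.2
  0.2  2.3  2.7 -0.4  3.1  0.6]
grip [ 0.50354536 -0.14046016  0.10141933] axis [ 0.56733778 -0.15240615  0.105     ] knob [ 0.5068085  -0.29774817  0.24217319] piv [ 0.55201683 -0.30621403  0.18167082]
```

```bash
cat >> h.py <<'E'
HP=np.array([.5493,-.2487,-.1851])
def H2W(l):
    c,s=np.cos(HP[2]),np.sin(HP[2]);return np.array([HP[0]+c*l[0]-s*l[1],HP[1]+s*l[0]+c*l[1],l[2]])
def W2H(P):
    c,s=np.cos(HP[2]),np.sin(HP[2]);d=np.asarray(P)-[HP[0],HP[1],0];return np.array([c*d[0]+s*d[1],-s*d[0]+c*d[1],d[2]])
def st(target=None):
    from plant import status
    o=status.get_obs();M=R.from_quat(o["ee_rot"]).as_matrix()
    print("t",round(o["clock"],2),"tcp",o["tcp_pos"].round(4),"hoist",W2H(o["tcp_pos"]).round(4),"F",o["wrist_force"].round(1),"w",round(o["grip_width"],4))
    hx=np.array([np.cos(HP[2]),np.sin(HP[2]),0])
    y=np.degrees(np.arctan2(M[1,2],M[0,2])-HP[2]);print("tool axes cols",M.round(3).tolist(),"z yaw rel hoist x deg",round((y+180)%360-180,2))
    if target is not None: print("rows needed (units) tx,ty,tz:",(M.T@(np.asarray(target)-o["tcp_pos"])/.025).round(2))
E
python3 - <<'E'
from h import *
from plant import get_calibration
S=get_calibration("scene");D=get_calibration("side")
cs=lambda x,y:(S,180+x/2.5,120+y/2.5); cd=lambda x,y:(D,200+x/2.5,120+y/2.5)
for n,o in {"racktop":[cs(380,80),cd(344,48)],"rackarmend":[cs(443,65),cd(438,28)],"dishleftrim":[cs(432,300),cd(411,262)],"bask":[cs(433,243),cd(420,212)]}.items():
    P,e=tri(o);print(n,P.round(3),W2H(P).round(3),*e)
st(H2W([-.1,-.06,.36]))
E
```

```text
racktop [ 0.608 -0.252  0.304] [0.058 0.008 0.304] [0.1 0.1] [-0.1 -0.2]
rackarmend [ 0.699 -0.273  0.303] [0.151 0.004 0.303] [-0.6 -0.7] [0.5 1. ]
dishleftrim [ 0.686 -0.285  0.03 ] [ 0.141 -0.01   0.03 ] [0.1 0.2] [-0.1 -0.2]
bask [ 0.693 -0.28   0.096] [ 0.147 -0.004  0.096] [0.7 0.7] [-0.5 -0.9]
t 1.35 tcp [0.2835 0.6673 0.2326] hoist [-0.4298  0.8514  0.2326] F [ 0.4  0.1 -1.2] w 0.093
tool axes cols [[0.0, -0.92, 0.391], [0.0, 0.391, 0.92], [-1.0, -0.0, 0.0]] z yaw rel hoist x deg 77.59
rows needed (units) tx,ty,tz: [ -5.09 -20.72 -32.77]
```

>>> send_rows(moves=[{"tx": -0.7, "ty": -0.6, "tz": -1, "spin": 1, "fingers": 1}, {"tx": -0.7, "ty": -0.6, "tz": -1, "spin": 1, "fingers": 1}, {"tx": -0.7, "ty": -0.7, "tz": -1, "spin": 1, "fingers": 1}, {"tx": -0.7, "ty": -0.8, "tz": -0.9, "spin": 1, "fingers": 1}, {"tx": -0.7, "ty": 0, "tz": -1, "spin": 1, "fingers": 1}, {"tx": -0.7, "ty": 0.5, "tz": -1, "spin": 1, "fingers": 1}, {"tx": -0.7, "ty": 0.5, "tz": -0.9, "spin": 1, "fingers": 1}, {"tx": -0.5, "ty": 0.5, "tz": -0.8, "spin": 1, "fingers": 1}])

```text
clock: 2.02
tcp_pos: [0.2014, 0.5117, 0.368]
ee_rot: [-0.153, 0.692, 0.15, 0.689]
wrist_force: [-0.6, 0.7, -0.1]
grip_width: 0.0444
```

```bash
python3 -c "
from h import *
st(H2W([-.1,-.064,.34]))"
```

```text
t 2.02 tcp [0.2014 0.5117 0.368 ] hoist [-0.4819  0.6833  0.368 ] F [-0.6  0.7 -0.1] w 0.0444
tool axes cols [[-0.003, -0.418, 0.908], [-0.006, 0.908, 0.418], [-1.0, -0.004, -0.005]] z yaw rel hoist x deg 35.33
rows needed (units) tx,ty,tz: [  1.28 -33.22  -4.82]
```

>>> send_rows(moves=[{"ty": -1, "tz": 0.5, "spin": 1, "fingers": 1}, {"ty": -1, "tz": 0.6, "spin": 1, "fingers": 1}, {"ty": -1, "tz": 0.7, "spin": 1, "fingers": 1}, {"ty": -1, "tz": 0.7, "spin": 1, "fingers": 1}, {"ty": -1, "tz": 0.7, "spin": 1, "fingers": 1}, {"ty": -1, "tz": 0.7, "spin": 1, "fingers": 1}, {"ty": -1, "tz": 0.7, "spin": 0.5, "fingers": 1}, {"ty": -1, "tz": 0.6, "fingers": 1}])

```text
invalid input
```

```bash
python3 -c "
from h import *
st(H2W([-.1,-.064,.34]))"
```

```text
t 2.02 tcp [0.2014 0.5117 0.368 ] hoist [-0.4819  0.6833  0.368 ] F [-0.6  0.7 -0.1] w 0.0444
tool axes cols [[-0.003, -0.418, 0.908], [-0.006, 0.908, 0.418], [-1.0, -0.004, -0.005]] z yaw rel hoist x deg 35.33
rows needed (units) tx,ty,tz: [  1.28 -33.22  -4.82]
```

All fields must be present, apparently.

>>> send_rows(moves=[{"tx": 0, "ty": -1, "tz": 0.5, "spin": 1, "fingers": 1}, {"tx": 0, "ty": -1, "tz": 0.6, "spin": 1, "fingers": 1}, {"tx": 0, "ty": -1, "tz": 0.7, "spin": 1, "fingers": 1}, {"tx": 0, "ty": -1, "tz": 0.7, "spin": 1, "fingers": 1}, {"tx": 0, "ty": -1, "tz": 0.7, "spin": 1, "fingers": 1}, {"tx": 0, "ty": -1, "tz": 0.7, "spin": 1, "fingers": 1}, {"tx": 0, "ty": -1, "tz": 0.7, "spin": 0.5, "fingers": 1}, {"tx": 0, "ty": -1, "tz": 0.6, "spin": 0, "fingers": 1}])

```text
clock: 2.68
tcp_pos: [0.3475, 0.3337, 0.3725]
ee_rot: [0.055, 0.706, -0.05, 0.704]
wrist_force: [0.8, -1.0, -0.2]
grip_width: 0.0009
```

```bash
python3 -c "
from h import *
st(H2W([-.1,-.064,.34]))"
```

```text
t 2.68 tcp [0.3475 0.3337 0.3725] hoist [-0.3056  0.5353  0.3725] F [ 0.8 -1.  -0.2] w 0.0009
tool axes cols [[-0.003, 0.147, 0.989], [0.007, 0.989, -0.147], [-1.0, 0.007, -0.004]] z yaw rel hoist x deg 2.16
rows needed (units) tx,ty,tz: [  1.1  -24.27   7.32]
```

>>> send_rows(moves=[{"tx": 0, "ty": -1, "tz": 0.6, "spin": 0.4, "fingers": 1}, {"tx": 0, "ty": -1, "tz": 0.6, "spin": 0, "fingers": 1}, {"tx": 0, "ty": -1, "tz": 0.6, "spin": 0, "fingers": 1}, {"tx": 0, "ty": -1, "tz": 0.6, "spin": 0, "fingers": 1}, {"tx": 0, "ty": -1, "tz": 0.6, "spin": 0, "fingers": 1}, {"tx": 0, "ty": -1, "tz": 0.6, "spin": 0, "fingers": 1}, {"tx": 0, "ty": -1, "tz": 0.6, "spin": 0, "fingers": 1}, {"tx": 0, "ty": -1, "tz": 0.6, "spin": 0, "fingers": 1}])

```text
clock: 3.35
tcp_pos: [0.4323, 0.1035, 0.3723]
ee_rot: [0.07, 0.704, -0.061, 0.704]
wrist_force: [0.5, -0.1, -0.0]
grip_width: 0.0005
```

>>> send_rows(moves=[{"tx": 0, "ty": -1, "tz": 0.4, "spin": 0, "fingers": 1}, {"tx": 0, "ty": -1, "tz": 0.4, "spin": 0, "fingers": 1}, {"tx": 0, "ty": -1, "tz": 0.4, "spin": 0, "fingers": 1}, {"tx": 0, "ty": -1, "tz": 0.4, "spin": 0, "fingers": 1}, {"tx": 0, "ty": -1, "tz": 0.4, "spin": 0, "fingers": 1}, {"tx": 0, "ty": -1, "tz": 0.4, "spin": 0, "fingers": 1}, {"tx": 0, "ty": -1, "tz": 0.3, "spin": 0, "fingers": 1}, {"tx": 0, "ty": -1, "tz": 0.2, "spin": 0, "fingers": 1}])

```text
clock: 4.02
tcp_pos: [0.4683, -0.1182, 0.3716]
ee_rot: [0.071, 0.702, -0.059, 0.706]
wrist_force: [-0.4, -0.5, -0.8]
grip_width: 0.0004
```

```bash
python3 -c "
from h import *
st(H2W([-.1,-.064,.34]))"
```

```text
t 4.02 tcp [ 0.4683 -0.1182  0.3716] hoist [-0.1036  0.1134  0.3716] F [-0.4 -0.5 -0.8] w 0.0004
tool axes cols [[0.007, 0.184, 0.983], [0.016, 0.983, -0.184], [-1.0, 0.017, 0.004]] z yaw rel hoist x deg 0.02
rows needed (units) tx,ty,tz: [ 1.14 -7.12  0.14]
```

>>> send_rows(moves=[{"tx": 0, "ty": -1, "tz": 0, "spin": 0, "fingers": 1}, {"tx": 0, "ty": -1, "tz": 0, "spin": 0, "fingers": 1}, {"tx": 0, "ty": -1, "tz": 0, "spin": 0, "fingers": 1}, {"tx": 0, "ty": -1, "tz": 0, "spin": 0, "fingers": 1}, {"tx": 0, "ty": -1, "tz": 0, "spin": 0, "fingers": 1}, {"tx": 0, "ty": -1, "tz": 0, "spin": 0, "fingers": 1}, {"tx": 0, "ty": -0.5, "tz": 0, "spin": 0, "fingers": 1}, {"tx": 0, "ty": 0, "tz": 0, "spin": 0, "fingers": 1}])

```text
clock: 4.68
tcp_pos: [0.4354, -0.291, 0.3705]
ee_rot: [0.072, 0.7, -0.062, 0.707]
wrist_force: [-0.9, 0.1, -0.6]
grip_width: 0.0006
```

```bash
python3 - <<'E'
from h import *
from plant import *
import cv2
st(H2W([-.105,-.064,.24]))
im=get_image("wrist");cal=get_calibration("wrist");cv2.imwrite("pics/w1.png",im[:,:,::-1])
kn=H2W([.0133-.046,-.056,.242]);print("pred knob",proj(cal,kn),"racktop",proj(cal,H2W([.058,.008,.304])),"grip",proj(cal,[.5035,-.1405,.1014]))
for t in ["lever_tip","grip_center"]:print([(x["score"],x["centre"]) for x in place_of("wrist",t)[:2]])
E
```

```text
t 4.68 tcp [ 0.4354 -0.291   0.3705] hoist [-0.1042 -0.0625  0.3705] F [-0.9  0.1 -0.6] w 0.0006
tool axes cols [[0.011, 0.188, 0.982], [0.014, 0.982, -0.189], [-1.0, 0.016, 0.009]] z yaw rel hoist x deg -0.26
rows needed (units) tx,ty,tz: [ 5.22 -0.14 -0.08]
pred knob [401.03352084 195.09068037] racktop [572.31918426 120.44856288] grip [351.237288    35.50971259]
[(0.69, [193.9, 396.3])]
[(0.6, [33.5, 351.1])]
```

View pics/w1.png

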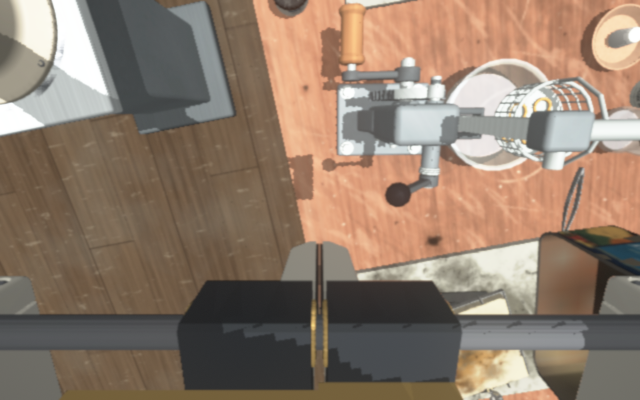

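>>> send_rows(moves=[{"tx": 1, "ty": 0, "tz": 0, "spin": 0, "fingers": 1}, {"tx": 1, "ty": 0, "tz": 0, "spin": 0, "fingers": 1}, {"tx": 1, "ty": 0, "tz": 0, "spin": 0, "fingers": 1}, {"tx": 1, "ty": 0, "tz": 0, "spin": 0, "fingers": 1}, {"tx": 1, "ty": 0, "tz": 0, "spin": 0, "fingers": 1}, {"tx": 0.3, "ty": -0.1, "tz": 0.2, "spin": 0, "fingers": 1}, {"tx": 0, "ty": 0, "tz": 0.4, "spin": 0, "fingers": 1}, {"tx": 0, "ty": 0, "tz": 0.4, "spin": 0, "fingers": 1}])

```text
clock: 5.5
tcp_pos: [0.469, -0.2811, 0.2352]
ee_rot: [0.068, 0.699, -0.052, 0.71]
wrist_force: [0.1, -0.0, -0.1]
grip_width: 0.0005
```

```bash
python3 - <<'E'
from h import *
from plant import *
import cv2
st(H2W([-.068,-.064,.237]))
im=get_image("wrist");cv2.imwrite("pics/w2.png",im[:,:,::-1])
im=get_image("side");cv2.imwrite("pics/s2.png",cv2.resize(im[80:280,220:480,::-1],None,fx=3,fy=3))
E
```

```text
t 5.5 tcp [ 0.469  -0.2811  0.2352] hoist [-0.073  -0.0466  0.2352] F [ 0.1 -0.  -0.1] w 0.0005
tool axes cols [[0.016, 0.169, 0.985], [0.021, 0.985, -0.17], [-1.0, 0.023, 0.013]] z yaw rel hoist x deg 0.83
rows needed (units) tx,ty,tz: [-0.09 -0.7   0.19]
```

View pics/w2.png

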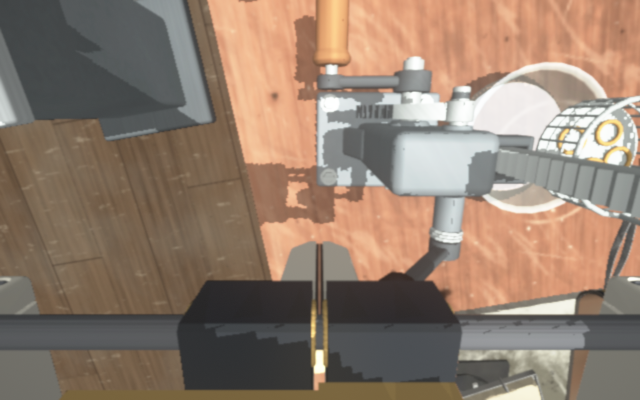

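View pics/s2.png

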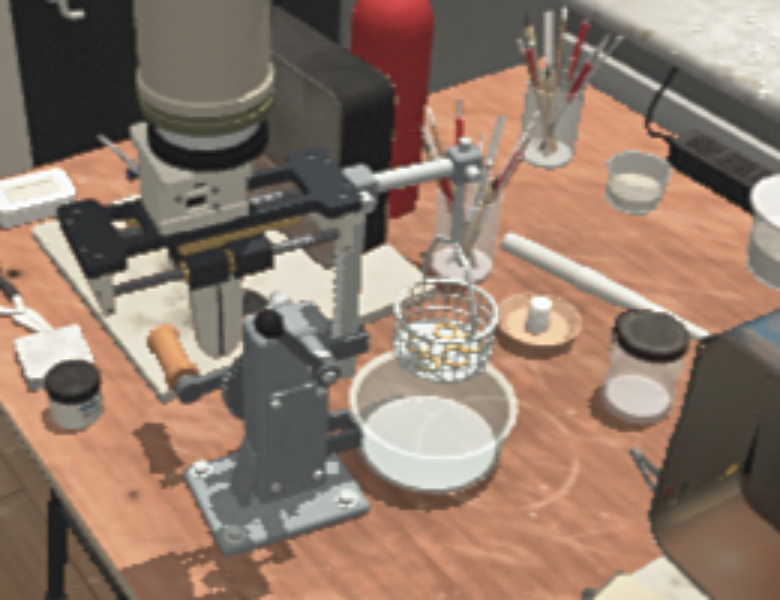

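>>> send_rows(moves=[{"tx": 0, "ty": -0.7, "tz": 0.1, "spin": 0, "fingers": 1}, {"tx": 0, "ty": -0.1, "tz": 0.2, "spin": 0, "fingers": 1}, {"tx": -0.1, "ty": 0, "tz": 0.2, "spin": 0, "fingers": 1}, {"tx": -0.15, "ty": 0, "tz": 0.2, "spin": 0, "fingers": 1}, {"tx": -0.15, "ty": 0, "tz": 0.2, "spin": 0, "fingers": 1}])

```text
clock: 6.02
tcp_pos: [0.4915, -0.3053, 0.2502]
ee_rot: [0.066, 0.698, -0.052, 0.711]
wrist_force: [-1.0, -0.8, -1.4]
grip_width: 0.0005
```

```bash
python3 - <<'E'
from h import *
from plant import *
import cv2
st(H2W([-.004,-.065,.25]))
im=get_image("side");cv2.imwrite("pics/s3.png",cv2.resize(im[80:280,220:480,::-1],None,fx=3,fy=3))
E
```

```text
t 6.02 tcp [ 0.4915 -0.3053  0.2502] hoist [-0.0464 -0.0663  0.2502] F [-1.  -0.8 -1.4] w 0.0005
tool axes cols [[0.021, 0.167, 0.986], [0.019, 0.986, -0.167], [-1.0, 0.022, 0.017]] z yaw rel hoist x deg 0.99
rows needed (units) tx,ty,tz: [0.04 0.02 1.7 ]
```

View pics/s3.png

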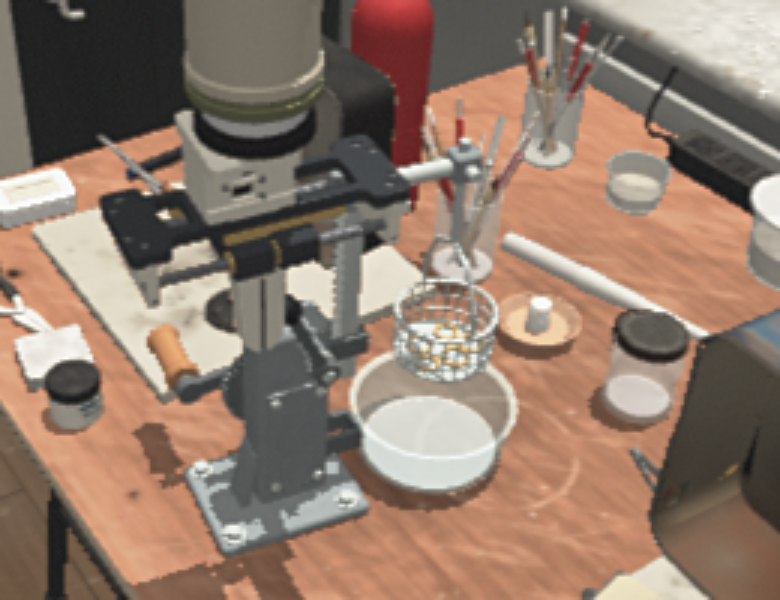

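>>> send_rows(moves=[{"tx": -0.1, "ty": 0, "tz": 0.3, "spin": 0, "fingers": 1}, {"tx": -0.05, "ty": 0, "tz": 0.3, "spin": 0, "fingers": 1}, {"tx": 0, "ty": 0, "tz": 0.3, "spin": 0, "fingers": 1}, {"tx": 0, "ty": 0, "tz": 0.3, "spin": 0, "fingers": 1}])

```text
clock: 6.4
tcp_pos: [0.5237, -0.3107, 0.2576]
ee_rot: [0.066, 0.697, -0.052, 0.712]
wrist_force: [-3.0, -0.5, 2.0]
grip_width: 0.0005
```

```bash
python3 - <<'E'
from h import *
from plant import *
import cv2
st(H2W([-.004,-.065,.25]))
im=get_image("side");cv2.imwrite("pics/s4.png",cv2.resize(im[80:280,220:480,::-1],None,fx=3,fy=3))
im=get_image("scene");cv2.imwrite("pics/c4.png",cv2.resize(im[100:300,200:460,::-1],None,fx=3,fy=3))
E
```

```text
t 6.4 tcp [ 0.5237 -0.3107  0.2576] hoist [-0.0137 -0.0657  0.2576] F [-3.  -0.5  2. ] w 0.0005
tool axes cols [[0.023, 0.166, 0.986], [0.018, 0.986, -0.167], [-1.0, 0.022, 0.02]] z yaw rel hoist x deg 1.01
rows needed (units) tx,ty,tz: [0.31 0.01 0.38]
```

View pics/s4.png

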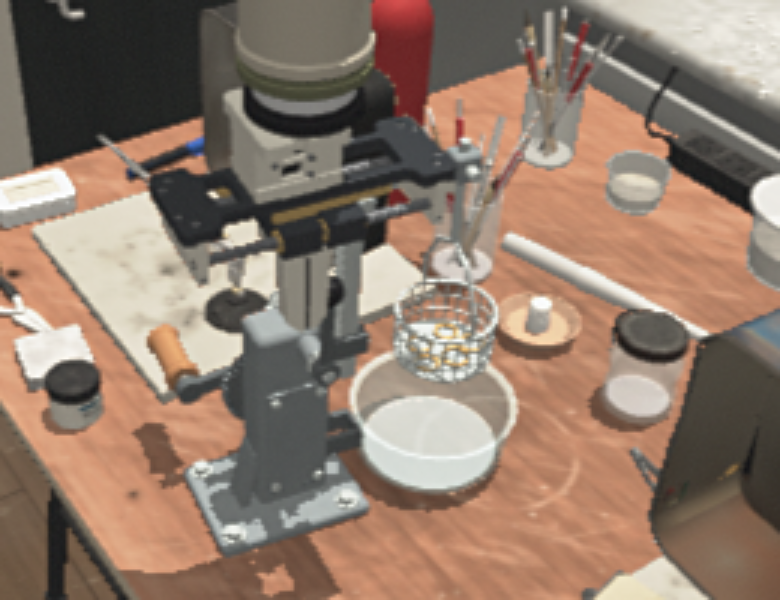

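View pics/c4.png

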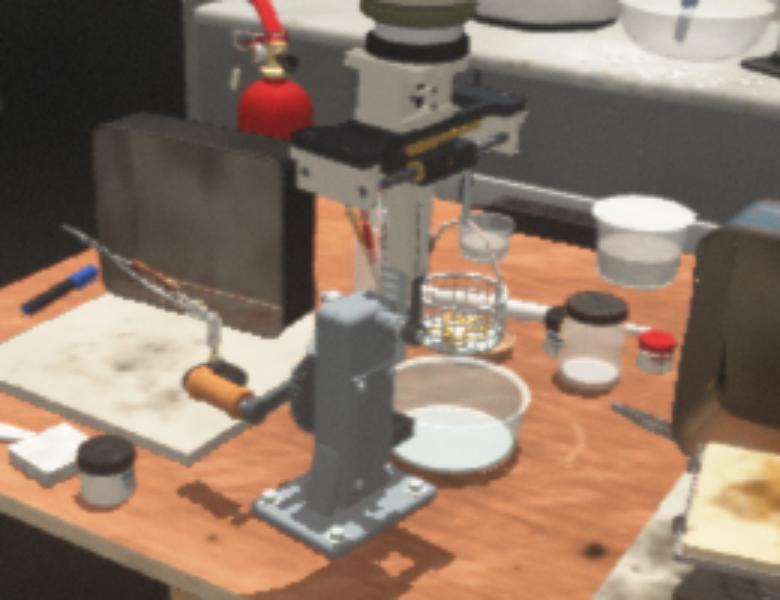

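>>> send_rows(moves=[{"tx": 0, "ty": 0, "tz": 0.3, "spin": 0, "fingers": 1}, {"tx": 0.1, "ty": 0, "tz": 0.3, "spin": 0, "fingers": 1}])

```text
clock: 6.67
tcp_pos: [0.539, -0.3131, 0.2549]
ee_rot: [0.066, 0.697, -0.052, 0.712]
wrist_force: [-23.4, 2.0, 21.2]
grip_width: 0.0005
```

>>> send_rows(moves=[{"tx": 0.1, "ty": 0, "tz": 0.2, "spin": 0, "fingers": 1}])

```text
clock: 6.75
tcp_pos: [0.5395, -0.3136, 0.2524]
ee_rot: [0.068, 0.701, -0.051, 0.708]
wrist_force: [-36.5, 6.4, 33.9]
grip_width: 0.0004
```

```bash
python3 - <<'E'
from h import *
from plant import *
import cv2
st()
im=get_image("side");cv2.imwrite("pics/s5.png",cv2.resize(im[80:280,220:480,::-1],None,fx=3,fy=3))
E
```

```text
t 6.75 tcp [ 0.5395 -0.3136  0.2524] hoist [ 0.0023 -0.0656  0.2524] F [-36.5   6.4  33.9] w 0.0004
tool axes cols [[0.013, 0.167, 0.986], [0.023, 0.986, -0.167], [-1.0, 0.025, 0.009]] z yaw rel hoist x deg 0.98
```

View pics/s5.png

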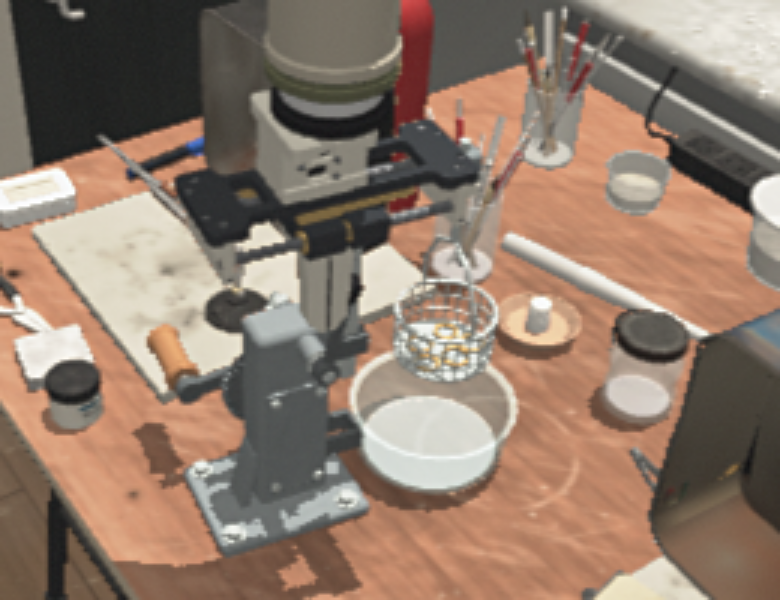

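>>> send_rows(moves=[{"tx": -0.1, "ty": 0, "tz": -0.6, "spin": 0, "fingers": 1}, {"tx": -0.3, "ty": 0, "tz": -1, "spin": 0, "fingers": 1}, {"tx": -0.3, "ty": 0, "tz": -1, "spin": 0, "fingers": 1}, {"tx": -1, "ty": 0, "tz": -1, "spin": 0, "fingers": 0}, {"tx": -1, "ty": 0.3, "tz": -0.5, "spin": 0, "fingers": -0.5}, {"tx": -1, "ty": 1, "tz": 0, "spin": 0, "fingers": -0.5}, {"tx": 0, "ty": 1, "tz": 0, "spin": 0, "fingers": -0.5}, {"tx": 0, "ty": 1, "tz": 0, "spin": 0, "fingers": -0.5}])

```text
clock: 7.47
tcp_pos: [0.4492, -0.2192, 0.3457]
ee_rot: [0.071, 0.702, -0.054, 0.707]
wrist_force: [-0.1, 0.4, -0.1]
grip_width: 0.0291
```

```bash
python3 - <<'E'
from h import *
from plant import *
import cv2
im=get_image("side");cv2.imwrite("pics/s6.png",cv2.resize(im[80:280,220:480,::-1],None,fx=3,fy=3))
im=get_image("wrist");cal=get_calibration("wrist");cv2.imwrite("pics/w6.png",im[:,:,::-1])
print("pred grip",proj(cal,[.5035,-.1405,.1014]),"knob",proj(cal,H2W([.0133+.076*np.sin(.2),-.056,.1817+.0745])))
for t in ["lever_tip","grip_center"]:print([(x["score"],x["centre"]) for x in place_of("wrist",t)[:2]])
st(np.array([.505,-.1415,.2])+.006*np.array([-np.sin(HP[2]),np.cos(HP[2]),0]))
E
```

```text
pred grip [353.39174318 106.22474013] knob [480.18258529 300.42671163]
[]
[(0.89, [106.6, 352.7])]
t 7.67 tcp [ 0.4494 -0.2192  0.3448] hoist [-0.1037  0.0106  0.3448] F [-0.4 -0.8  0. ] w 0.0453
tool axes cols [[0.007, 0.174, 0.985], [0.023, 0.985, -0.174], [-1.0, 0.024, 0.002]] z yaw rel hoist x deg 0.6
rows needed (units) tx,ty,tz: [5.88 3.55 1.64]
```

View pics/s6.png

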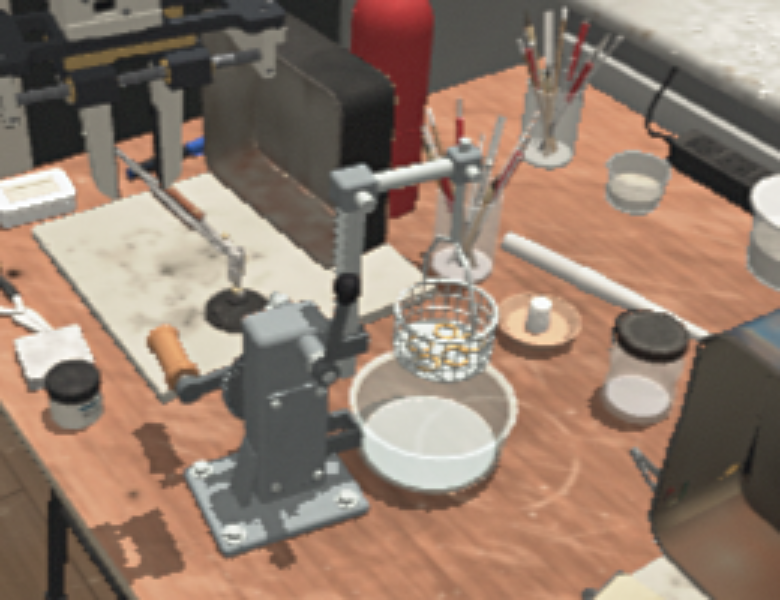

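View pics/w6.png

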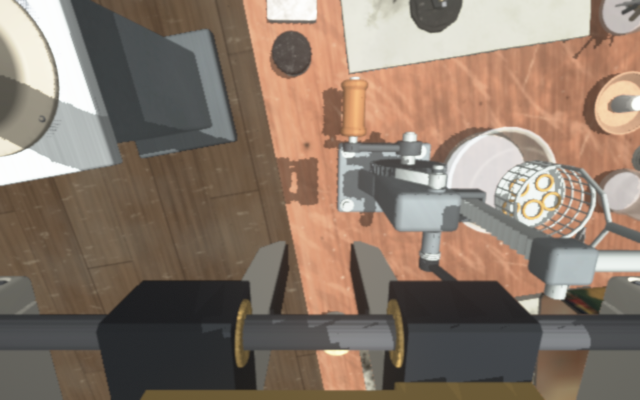

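>>> send_rows(moves=[{"tx": 0, "ty": 1, "tz": 0.5, "spin": 0, "fingers": -0.6}, {"tx": 0, "ty": 1, "tz": 0.5, "spin": 0, "fingers": -0.6}, {"tx": 0.5, "ty": 1, "tz": 0.4, "spin": 0, "fingers": -0.6}, {"tx": 1, "ty": 0.3, "tz": 0.2, "spin": 0, "fingers": -0.6}, {"tx": 1, "ty": 0, "tz": 0, "spin": 0, "fingers": -0.6}, {"tx": 1, "ty": 0, "tz": 0, "spin": 0, "fingers": -0.6}, {"tx": 1, "ty": 0, "tz": 0, "spin": 0, "fingers": -0.6}, {"tx": 0, "ty": 0, "tz": 0, "spin": 0, "fingers": -0.6}])

```text
clock: 8.33
tcp_pos: [0.5102, -0.1499, 0.2293]
ee_rot: [0.072, 0.701, -0.059, 0.707]
wrist_force: [-0.4, -0.5, -0.3]
grip_width: 0.0748
```

```bash
python3 - <<'E'
from h import *
from plant import *
import cv2
im=get_image("wrist");cal=get_calibration("wrist");cv2.imwrite("pics/w7.png",im[:,:,::-1])
print("pred grip",proj(cal,[.5035,-.1405,.1014]))
st(np.array([.5035,-.1405,.096])+.006*np.array([-np.sin(HP[2]),np.cos(HP[2]),0]))
E
```

```text
pred grip [307.91599028 191.95133437]
t 8.38 tcp [ 0.5108 -0.1507  0.2312] hoist [-0.0558  0.0892  0.2312] F [-0.5 -0.6  0.7] w 0.0746
tool axes cols [[0.013, 0.186, 0.982], [0.016, 0.982, -0.186], [-1.0, 0.018, 0.01]] z yaw rel hoist x deg -0.12
rows needed (units) tx,ty,tz: [ 5.41  0.49 -0.42]
```

View pics/w7.png

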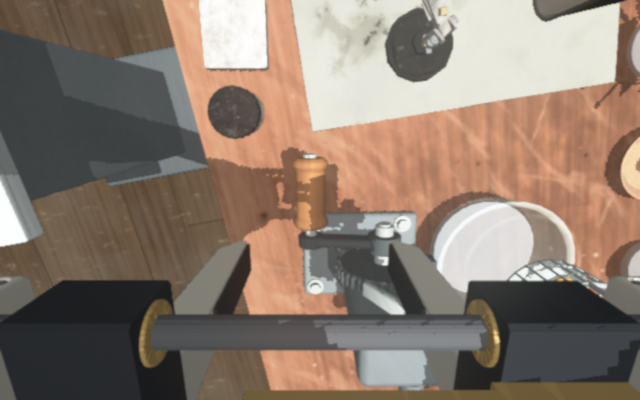

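>>> send_rows(moves=[{"tx": 0.5, "ty": 0.5, "tz": -0.4, "spin": 0, "fingers": -0.6}, {"tx": 1, "ty": 0, "tz": 0, "spin": 0, "fingers": -0.6}, {"tx": 1, "ty": 0, "tz": 0, "spin": 0, "fingers": -0.6}, {"tx": 1, "ty": 0, "tz": 0, "spin": 0, "fingers": -0.6}, {"tx": 0.8, "ty": 0, "tz": 0, "spin": 0, "fingers": -0.6}, {"tx": 0, "ty": 0, "tz": 0, "spin": 0, "fingers": -0.6}])

```text
clock: 8.88
tcp_pos: [0.5115, -0.1427, 0.1281]
ee_rot: [0.074, 0.695, -0.064, 0.712]
wrist_force: [-0.6, 0.9, -1.4]
grip_width: 0.0744
```

```bash
python3 - <<'E'
from h import *
st(np.array([.5045,-.1405,.096])+.006*np.array([-np.sin(HP[2]),np.cos(HP[2]),0]))
E
```

```text
t 8.88 tcp [ 0.5115 -0.1427  0.1281] hoist [-0.0567  0.0972  0.1281] F [-0.6  0.9 -1.4] w 0.0744
tool axes cols [[0.026, 0.194, 0.981], [0.012, 0.981, -0.194], [-1.0, 0.017, 0.023]] z yaw rel hoist x deg -0.59
rows needed (units) tx,ty,tz: [ 1.28  0.25 -0.32]
```

>>> send_rows(moves=[{"tx": 0.6, "ty": 0.3, "tz": -0.3, "spin": 0, "fingers": -0.6}, {"tx": 0.6, "ty": 0.1, "tz": -0.1, "spin": 0, "fingers": -0.6}, {"tx": 0, "ty": 0, "tz": 0, "spin": 0, "fingers": -0.6}])

```text
clock: 9.13
tcp_pos: [0.5079, -0.134, 0.1017]
ee_rot: [0.075, 0.693, -0.065, 0.714]
wrist_force: [0.7, 0.4, 0.6]
grip_width: 0.0743
```

```bash
python3 - <<'E'
from h import *
from plant import *
import cv2
st(np.array([.5045,-.1405,.096])+.006*np.array([-np.sin(HP[2]),np.cos(HP[2]),0]))
im=get_image("scene");cv2.imwrite("pics/c8.png",cv2.resize(im[100:300,200:460,::-1],None,fx=3,fy=3))
im=get_image("wrist");cv2.imwrite("pics/w8.png",im[:,:,::-1])
E
```

```text
t 9.13 tcp [ 0.5079 -0.134   0.1017] hoist [-0.0618  0.1051  0.1017] F [0.7 0.4 0.6] w 0.0743
tool axes cols [[0.032, 0.198, 0.98], [0.011, 0.98, -0.198], [-0.999, 0.017, 0.029]] z yaw rel hoist x deg -0.82
rows needed (units) tx,ty,tz: [ 0.22 -0.05 -0.09]
```

View pics/c8.png

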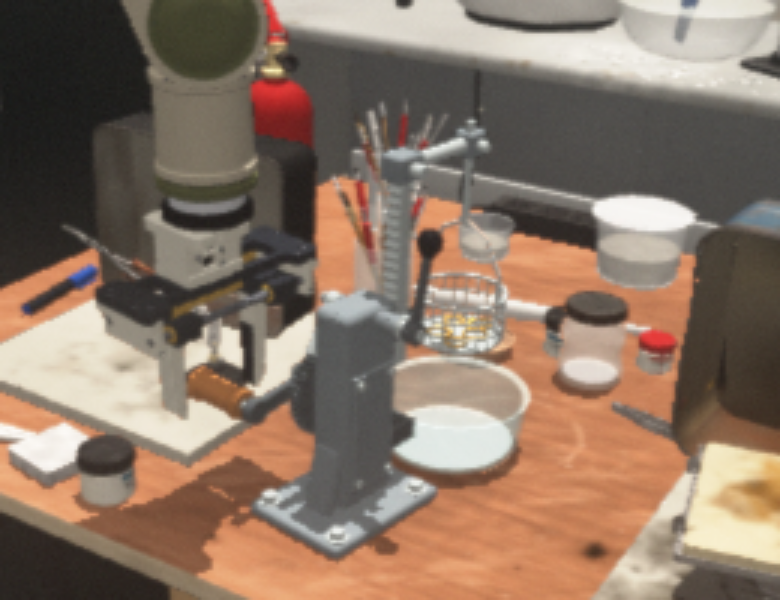

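View pics/w8.png

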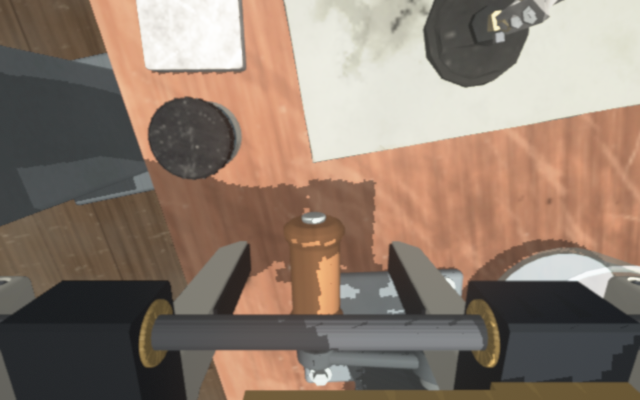

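>>> send_rows(moves=[{"tx": 0.2, "ty": 0, "tz": -0.1, "spin": 0, "fingers": 0.2}, {"tx": 0, "ty": 0, "tz": 0, "spin": 0, "fingers": 1}, {"tx": 0, "ty": 0, "tz": 0, "spin": 0, "fingers": 1}, {"tx": 0, "ty": 0, "tz": 0, "spin": 0, "fingers": 1}, {"tx": 0, "ty": 0, "tz": 0, "spin": 0, "fingers": 1}, {"tx": 0, "ty": 0, "tz": 0, "spin": 0, "fingers": 1}, {"tx": 0, "ty": 0, "tz": 0, "spin": 0, "fingers": 1}])

```text
clock: 9.82
tcp_pos: [0.5093, -0.1358, 0.1032]
ee_rot: [0.075, 0.689, -0.066, 0.718]
wrist_force: [-7.3, 3.1, 0.1]
grip_width: 0.0328
```

```bash
python3 - <<'E'
from h import *
st()
E
```

```text
t 9.82 tcp [ 0.5093 -0.1358  0.1032] hoist [-0.0601  0.1036  0.1032] F [-7.3  3.1  0.1] w 0.0328
tool axes cols [[0.042, 0.198, 0.979], [0.009, 0.98, -0.199], [-0.999, 0.017, 0.039]] z yaw rel hoist x deg -0.88
```

>>> send_rows(moves=[{"tx": 0, "ty": 0, "tz": -0.1, "spin": 0, "fingers": 1}, {"tx": 0, "ty": 0, "tz": 0, "spin": 0, "fingers": 1}, {"tx": 0, "ty": 0, "tz": 0, "spin": 0, "fingers": 1}])

```text
clock: 10.07
tcp_pos: [0.5059, -0.1352, 0.1029]
ee_rot: [0.075, 0.69, -0.066, 0.717]
wrist_force: [0.2, 0.3, -0.8]
grip_width: 0.0253
```

```bash
python3 - <<'E'
from h import *
from plant import *
import cv2
st()
im=get_image("wrist");cv2.imwrite("pics/w9.png",im[:,:,::-1])
E
```

```text
t 10.07 tcp [ 0.5059 -0.1352  0.1029] hoist [-0.0635  0.1036  0.1029] F [ 0.2  0.3 -0.8] w 0.0253
tool axes cols [[0.04, 0.198, 0.979], [0.01, 0.98, -0.199], [-0.999, 0.017, 0.038]] z yaw rel hoist x deg -0.86
```

View pics/w9.png

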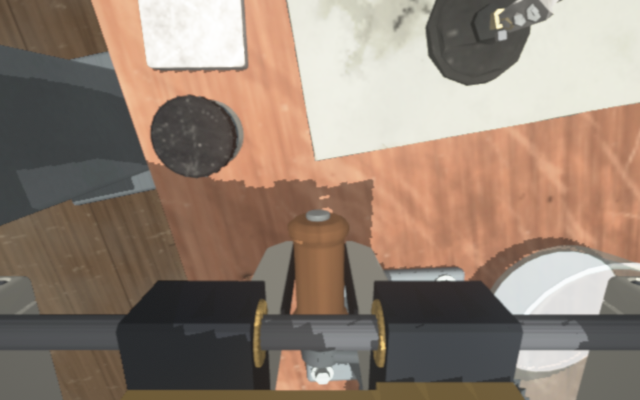

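>>> send_rows(moves=[{"tx": 0.15, "ty": 0, "tz": 0, "spin": 0, "fingers": 1}, {"tx": 0.15, "ty": 0, "tz": 0, "spin": 0, "fingers": 1}, {"tx": 0.15, "ty": 0, "tz": 0, "spin": 0, "fingers": 1}])

```text
clock: 10.37
tcp_pos: [0.508, -0.1355, 0.0931]
ee_rot: [0.075, 0.688, -0.066, 0.719]
wrist_force: [-0.7, 0.5, 10.6]
grip_width: 0.0253
```

```bash
python3 - <<'E'
from h import *
st()
E
```

```text
t 10.37 tcp [ 0.508  -0.1355  0.0931] hoist [-0.0615  0.1036  0.0931] F [-0.7  0.5 10.6] w 0.0253
tool axes cols [[0.045, 0.198, 0.979], [0.009, 0.98, -0.199], [-0.999, 0.018, 0.042]] z yaw rel hoist x deg -0.86
```

```bash
cat > arc.py <<'E'
import sys
from h import *
from plant import status
def main(n,d,C=(.0012,.1065),r=.065):
    o=status.get_obs();M=R.from_quat(o["ee_rot"]).as_matrix();h=W2H(o["tcp_pos"])
    p=np.array([h[0]-C[0],h[2]-C[1]]);th=np.arctan2(p[0],p[1]);F=o["wrist_force"]
    hx=np.array([np.cos(HP[2]),np.sin(HP[2]),0]);Fx,Fz=F@hx,F[2]
    print("t",round(o["clock"],2),"th(from upright, + back)",round(th,3),"q",round(th+1.15,3),"rack",round((th+1.15)*.035,4),"r",np.hypot(*p).round(4),"hy",h[1].round(4),"Ftan",round(Fx*np.cos(th)-Fz*np.sin(th),1),"Frad",round(Fx*np.sin(th)+Fz*np.cos(th),1),"F",F.round(1),"w",round(o["grip_width"],4),"tilt",M[:2,0].round(3),"yawerr",round(np.degrees(np.arctan2(M[1,2],M[0,2])-HP[2]),1))
    cur=np.array([h[0],h[2]]);
    for i in range(1,n+1):
        t=th+i*d;nx=np.array([C[0]+r*np.sin(t),C[1]+r*np.cos(t)])
        s=nx-cur;cur=nx;w=hx*s[0]+np.array([0,0,s[1]])
        print((M.T@w/.025).round(2))
main(int(sys.argv[1]),float(sys.argv[2]))
E
python3 arc.py 5 0.12
```

```text
t 10.37 th(from upright, + back) -1.782 q -0.632 rack -0.0221 r 0.0641 hy 0.1036 Ftan 10.5 Frad -1.5 F [-0.7  0.5 10.6] w 0.0253 tilt [0.045 0.009] yawerr -0.9
[-0.3   0.   -0.07]
[-0.31  0.01  0.  ]
[-0.31  0.01  0.04]
[-0.3   0.01  0.08]
[-0.29  0.01  0.11]
```

>>> send_rows(moves=[{"tx": -0.2, "ty": 0, "tz": -0.05, "spin": 0, "fingers": 1}, {"tx": -0.25, "ty": 0, "tz": 0, "spin": 0, "fingers": 1}, {"tx": -0.25, "ty": 0, "tz": 0.03, "spin": 0, "fingers": 1}, {"tx": -0.25, "ty": 0, "tz": 0.05, "spin": 0, "fingers": 1}])

```text
clock: 10.7
tcp_pos: [0.5057, -0.1351, 0.1169]
ee_rot: [0.077, 0.689, -0.065, 0.717]
wrist_force: [-3.1, 1.7, 9.1]
grip_width: 0.0255
```

```bash
python3 arc.py 6 0.12;python3 - <<'E'
from h import *
from plant import *
import cv2
im=get_image("scene");cv2.imwrite("pics/c10.png",cv2.resize(im[100:300,200:460,::-1],None,fx=3,fy=3))
E
```

```text
t 10.7 th(from upright, + back) -1.411 q -0.261 rack -0.0091 r 0.0658 hy 0.1036 Ftan 8.5 Frad 4.8 F [-3.1  1.7  9.1] w 0.0255 tilt [0.041 0.013] yawerr -0.9
[-0.3   0.01  0.11]
[-0.29  0.01  0.11]
[-0.27  0.01  0.15]
[-0.25  0.01  0.18]
[-0.23  0.01  0.21]
[-0.2   0.01  0.24]
```

View pics/c10.png

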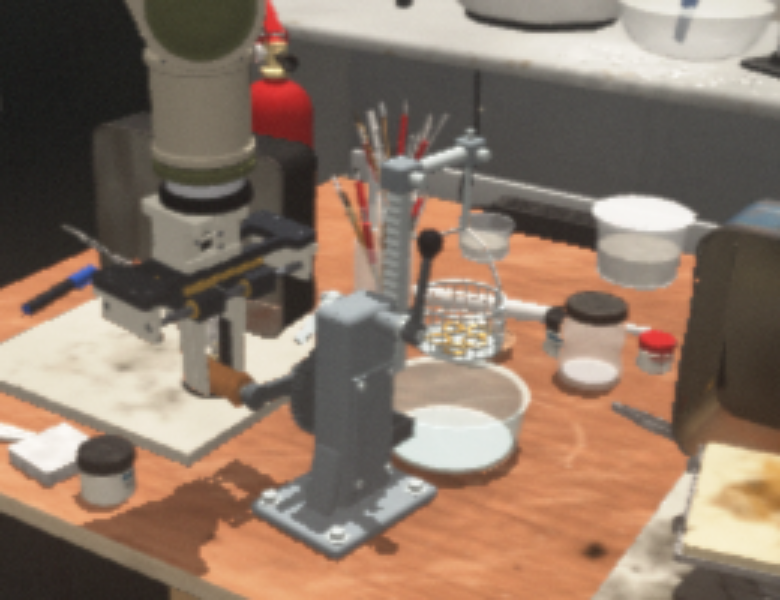

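>>> send_rows(moves=[{"tx": -0.28, "ty": 0, "tz": 0.11, "spin": 0, "fingers": 1}, {"tx": -0.28, "ty": 0, "tz": 0.12, "spin": 0, "fingers": 1}, {"tx": -0.27, "ty": 0, "tz": 0.15, "spin": 0, "fingers": 1}, {"tx": -0.25, "ty": 0, "tz": 0.18, "spin": 0, "fingers": 1}, {"tx": -0.23, "ty": 0, "tz": 0.21, "spin": 0, "fingers": 1}])

```text
clock: 11.17
tcp_pos: [0.522, -0.138, 0.1548]
ee_rot: [0.079, 0.69, -0.063, 0.717]
wrist_force: [-0.2, 1.4, 12.0]
grip_width: 0.0252
```

```bash
python3 arc.py 6 0.12
```

```text
t 11.17 th(from upright, + back) -0.787 q 0.363 rack 0.0127 r 0.0683 hy 0.1037 Ftan 8.2 Frad 8.8 F [-0.2  1.4 12. ] w 0.0252 tilt [0.041 0.019] yawerr -0.9
[-0.1   0.01  0.33]
[-0.17  0.01  0.26]
[-0.14  0.01  0.28]
[-0.1   0.01  0.29]
[-0.06  0.01  0.3 ]
[-0.03  0.01  0.31]
```

>>> send_rows(moves=[{"tx": -0.24, "ty": 0, "tz": 0.22, "spin": 0, "fingers": 1}, {"tx": -0.2, "ty": 0, "tz": 0.26, "spin": 0, "fingers": 1}])

```text
clock: 11.33
tcp_pos: [0.5396, -0.1414, 0.1694]
ee_rot: [0.078, 0.685, -0.063, 0.721]
wrist_force: [14.3, -1.4, -7.8]
grip_width: 0.0254
```

```bash
python3 arc.py 6 0.12
```

```text
t 11.33 th(from upright, + back) -0.451 q 0.699 rack 0.0245 r 0.0699 hy 0.1037 Ftan 9.5 Frad -13.2 F [14.3 -1.4 -7.8] w 0.0254 tilt [0.053 0.016] yawerr -0.8
[0.08 0.   0.37]
[-0.07  0.01  0.3 ]
[-0.03  0.01  0.31]
[0.01 0.   0.31]
[0.04 0.   0.31]
[0.08 0.   0.3 ]
```

```bash
sed -i 's/C=(.0012,.1065),r=.065/C=(.002,.109),r=.066/' arc.py; python3 arc.py 6 0.12
```

```text
t 11.33 th(from upright, + back) -0.477 q 0.673 rack 0.0235 r 0.068 hy 0.1037 Ftan 9.1 Frad -13.5 F [14.3 -1.4 -7.8] w 0.0254 tilt [0.053 0.016] yawerr -0.8
[-0.04  0.01  0.33]
[-0.08  0.01  0.31]
[-0.04  0.01  0.31]
[-0.    0.    0.32]
[0.04 0.   0.31]
[0.07 0.   0.31]
```

>>> send_rows(moves=[{"tx": -0.02, "ty": 0, "tz": 0.27, "spin": 0, "fingers": 1}, {"tx": -0.06, "ty": 0, "tz": 0.27, "spin": 0, "fingers": 1}, {"tx": -0.03, "ty": 0, "tz": 0.27, "spin": 0, "fingers": 1}])

```text
clock: 11.58
tcp_pos: [0.5712, -0.1471, 0.1776]
ee_rot: [0.075, 0.677, -0.063, 0.729]
wrist_force: [8.8, -5.5, -42.8]
grip_width: 0.0248
```

```bash
python3 arc.py 6 0.12
```

```text
t 11.58 th(from upright, + back) 0.012 q 1.162 rack 0.0407 r 0.0686 hy 0.1039 Ftan 10.2 Frad -42.7 F [  8.8  -5.5 -42.8] w 0.0248 tilt [0.074 0.01 ] yawerr -0.7
[0.15 0.   0.3 ]
[0.08 0.   0.31]
[0.12 0.   0.29]
[ 0.15 -0.    0.28]
[ 0.18 -0.    0.26]
[ 0.21 -0.    0.23]
```

>>> send_rows(moves=[{"tx": 0.15, "ty": 0, "tz": 0.1, "spin": 0, "fingers": 1}])

```text
clock: 11.67
tcp_pos: [0.5789, -0.1481, 0.1753]
ee_rot: [0.074, 0.674, -0.064, 0.732]
wrist_force: [14.6, 0.5, 22.4]
grip_width: 0.0253
```

```bash
python3 arc.py 6 0.12
```

```text
t 11.67 th(from upright, + back) 0.129 q 1.279 rack 0.0448 r 0.0668 hy 0.1043 Ftan 11.2 Frad 24.1 F [14.6  0.5 22.4] w 0.0253 tilt [0.082 0.007] yawerr -0.7
[0.12 0.   0.3 ]
[0.12 0.   0.29]
[ 0.15 -0.    0.28]
[ 0.19 -0.    0.26]
[ 0.22 -0.    0.23]
[ 0.24 -0.    0.2 ]
```

```bash
sed -i 's/r=.066/r=.0674/' arc.py; python3 arc.py 4 0.1
```

```text
t 11.67 th(from upright, + back) 0.129 q 1.279 rack 0.0448 r 0.0668 hy 0.1043 Ftan 11.2 Frad 24.1 F [14.6  0.5 22.4] w 0.0253 tilt [0.082 0.007] yawerr -0.7
[0.05 0.   0.27]
[0.09 0.   0.25]
[0.12 0.   0.24]
[ 0.14 -0.    0.23]
```

>>> send_rows(moves=[{"tx": 0.04, "ty": 0, "tz": 0.2, "spin": 0, "fingers": 1}, {"tx": 0.08, "ty": 0, "tz": 0.2, "spin": 0, "fingers": 1}])

```text
clock: 11.83
tcp_pos: [0.5934, -0.1508, 0.1723]
ee_rot: [0.073, 0.672, -0.065, 0.734]
wrist_force: [4.3, -2.9, -18.8]
grip_width: 0.0252
```

```bash
python3 arc.py 4 0.1
```

```text
t 11.83 th(from upright, + back) 0.353 q 1.503 rack 0.0526 r 0.0675 hy 0.1043 Ftan 11.0 Frad -16.0 F [  4.3  -2.9 -18.8] w 0.0252 tilt [0.088 0.003] yawerr -0.6
[0.13 0.   0.24]
[ 0.15 -0.    0.22]
[ 0.17 -0.    0.21]
[ 0.19 -0.    0.19]
```

>>> send_rows(moves=[{"tx": 0.16, "ty": 0, "tz": 0.19, "spin": 0, "fingers": 1}, {"tx": 0.16, "ty": 0, "tz": 0.18, "spin": 0, "fingers": 1}])

```text
clock: 12.0
tcp_pos: [0.6073, -0.1532, 0.1641]
ee_rot: [0.072, 0.67, -0.065, 0.736]
wrist_force: [5.3, -3.0, -12.1]
grip_width: 0.0252
```

```bash
sed -i 's/r=.0674/r=.0668/' arc.py; python3 arc.py 4 0.1
```

```text
t 12.0 th(from upright, + back) 0.596 q 1.746 rack 0.0611 r 0.0666 hy 0.1045 Ftan 11.5 Frad -6.8 F [  5.3  -3.  -12.1] w 0.0252 tilt [ 0.093 -0.   ] yawerr -0.6
[ 0.17 -0.    0.2 ]
[ 0.2  -0.    0.18]
[ 0.22 -0.    0.16]
[ 0.23 -0.    0.14]
```

>>> send_rows(moves=[{"tx": 0.19, "ty": 0, "tz": 0.17, "spin": 0, "fingers": 1}, {"tx": 0.2, "ty": 0, "tz": 0.15, "spin": 0, "fingers": 1}])

```text
clock: 12.17
tcp_pos: [0.6185, -0.1552, 0.1531]
ee_rot: [0.071, 0.669, -0.066, 0.737]
wrist_force: [4.0, -2.0, -12.5]
grip_width: 0.0254
```

```bash
sed -i 's/r=.0668/r=.066/' arc.py; python3 arc.py 4 0.08
python3 - <<'E'
from plant import *
import cv2
im=get_image("side");cv2.imwrite("pics/s11.png",cv2.resize(im[80:280,220:480,::-1],None,fx=3,fy=3))
E
```

```text
t 12.17 th(from upright, + back) 0.836 q 1.986 rack 0.0695 r 0.0658 hy 0.1046 Ftan 12.1 Frad -5.2 F [  4.   -2.  -12.5] w 0.0254 tilt [ 0.095 -0.003] yawerr -0.6
[ 0.17 -0.    0.13]
[ 0.18 -0.    0.11]
[ 0.19 -0.    0.09]
[ 0.2  -0.    0.07]
```

View pics/s11.png

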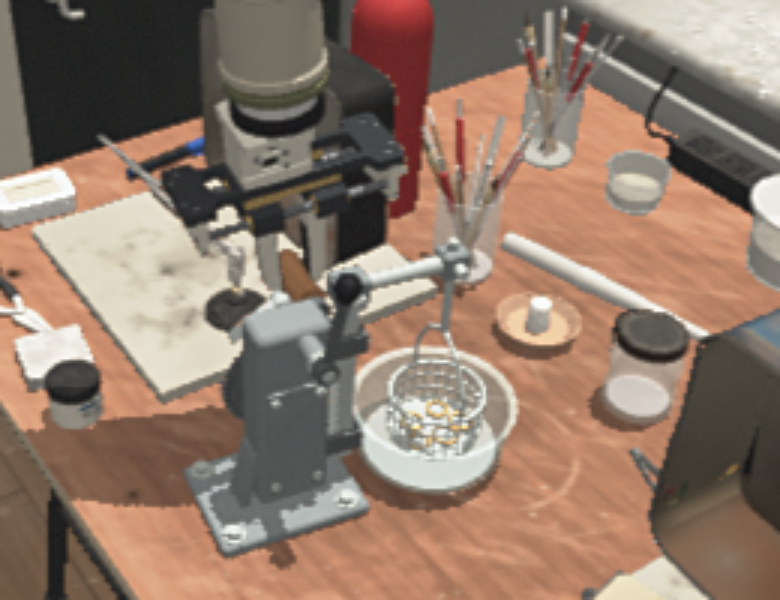

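>>> send_rows(moves=[{"tx": 0.14, "ty": 0, "tz": 0.1, "spin": 0, "fingers": 1}, {"tx": 0.15, "ty": 0, "tz": 0.09, "spin": 0, "fingers": 1}])

```text
clock: 12.38
tcp_pos: [0.6252, -0.1564, 0.143]
ee_rot: [0.07, 0.67, -0.067, 0.736]
wrist_force: [3.8, -2.5, -10.6]
grip_width: 0.0251
```

```bash
python3 arc.py 4 0.06
```

```text
t 12.38 th(from upright, + back) 1.022 q 2.172 rack 0.076 r 0.0652 hy 0.1047 Ftan 11.2 Frad -2.0 F [  3.8  -2.5 -10.6] w 0.0251 tilt [ 0.094 -0.005] yawerr -0.5
[ 0.13 -0.    0.1 ]
[ 0.15 -0.    0.06]
[ 0.15 -0.    0.05]
[ 0.15 -0.    0.04]
```

>>> send_rows(moves=[{"tx": 0.12, "ty": 0, "tz": 0.07, "spin": 0, "fingers": 1}, {"tx": 0.12, "ty": 0, "tz": 0.05, "spin": 0, "fingers": 1}])

```text
clock: 12.55
tcp_pos: [0.6288, -0.157, 0.1351]
ee_rot: [0.07, 0.67, -0.067, 0.736]
wrist_force: [2.8, -1.9, -11.0]
grip_width: 0.0253
```

```bash
python3 arc.py 4 0.06
```

```text
t 12.55 th(from upright, + back) 1.156 q 2.306 rack 0.0807 r 0.0647 hy 0.1048 Ftan 11.3 Frad -1.7 F [  2.8  -1.9 -11. ] w 0.0253 tilt [ 0.092 -0.005] yawerr -0.5
[ 0.14 -0.    0.09]
[ 0.15 -0.    0.04]
[ 0.16 -0.    0.03]
[ 0.16 -0.    0.02]
```

>>> send_rows(moves=[{"tx": 0.12, "ty": 0, "tz": 0.05, "spin": 0, "fingers": 1}, {"tx": 0.12, "ty": 0, "tz": 0.03, "spin": 0, "fingers": 1}])

```text
clock: 12.72
tcp_pos: [0.631, -0.1574, 0.1279]
ee_rot: [0.07, 0.671, -0.067, 0.735]
wrist_force: [0.0, -0.6, -1.3]
grip_width: 0.0257
```

```bash
python3 arc.py 4 0.06
python3 - <<'E'
from plant import *
import cv2
im=get_image("side");cv2.imwrite("pics/s12.png",cv2.resize(im[130:280,300:460,::-1],None,fx=4,fy=4))
E
```

```text
t 12.72 th(from upright, + back) 1.272 q 2.422 rack 0.0848 r 0.0643 hy 0.1048 Ftan 1.3 Frad -0.3 F [ 0.  -0.6 -1.3] w 0.0257 tilt [ 0.091 -0.005] yawerr -0.5
[ 0.14 -0.    0.09]
[ 0.16 -0.    0.02]
[ 0.16 -0.    0.01]
[ 0.16 -0.   -0.  ]
```

View pics/s12.png

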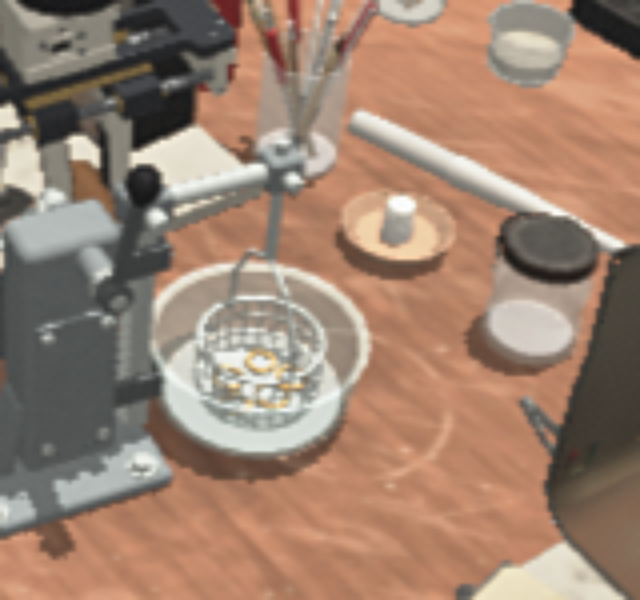

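>>> send_rows(moves=[{"tx": 0.02, "ty": 0, "tz": 0, "spin": 0, "fingers": 1}, {"tx": 0, "ty": 0, "tz": 0, "spin": 0, "fingers": 1}])

```text
clock: 12.93
tcp_pos: [0.631, -0.1574, 0.128]
ee_rot: [0.07, 0.671, -0.067, 0.735]
wrist_force: [1.4, -0.9, -6.5]
grip_width: 0.0252
```

```bash
python3 arc.py 1 0.06
```

```text
t 12.93 th(from upright, + back) 1.271 q 2.421 rack 0.0847 r 0.0644 hy 0.1048 Ftan 6.6 Frad -0.4 F [ 1.4 -0.9 -6.5] w 0.0252 tilt [ 0.091 -0.004] yawerr -0.6
[ 0.14 -0.    0.09]
```

>>> send_rows(moves=[{"tx": 0.06, "ty": 0, "tz": 0.01, "spin": 0, "fingers": 1}, {"tx": 0, "ty": 0, "tz": 0, "spin": 0, "fingers": 1}])

```text
clock: 13.1
tcp_pos: [0.6311, -0.1574, 0.1278]
ee_rot: [0.071, 0.671, -0.067, 0.736]
wrist_force: [0.0, -0.5, -3.4]
grip_width: 0.0254
```

```bash
python3 arc.py 1 0.06
```

```text
t 13.1 th(from upright, + back) 1.275 q 2.425 rack 0.0849 r 0.0644 hy 0.1048 Ftan 3.3 Frad -0.9 F [ 0.  -0.5 -3.4] w 0.0254 tilt [ 0.092 -0.003] yawerr -0.6
[ 0.14 -0.    0.09]
```

>>> send_rows(moves=[{"tx": 0.06, "ty": 0, "tz": 0.01, "spin": 0, "fingers": 1}, {"tx": 0.03, "ty": 0, "tz": 0, "spin": 0, "fingers": 1}])

```text
clock: 13.27
tcp_pos: [0.6313, -0.1575, 0.127]
ee_rot: [0.071, 0.67, -0.066, 0.736]
wrist_force: [-2.6, 0.5, 5.6]
grip_width: 0.0249
```

```bash
python3 arc.py 1 0.06
```

```text
t 13.27 th(from upright, + back) 1.287 q 2.437 rack 0.0853 r 0.0644 hy 0.1047 Ftan -6.1 Frad -0.9 F [-2.6  0.5  5.6] w 0.0249 tilt [ 0.093 -0.002] yawerr -0.6
[ 0.14 -0.    0.09]
```

>>> send_rows(moves=[{"tx": 0, "ty": 0, "tz": 0, "spin": 0, "fingers": 0.2}, {"tx": 0, "ty": 0, "tz": 0, "spin": 0, "fingers": -0.3}, {"tx": 0, "ty": 0, "tz": 0, "spin": 0, "fingers": -0.6}, {"tx": 0, "ty": 0, "tz": 0, "spin": 0, "fingers": -0.6}])

```text
clock: 13.6
tcp_pos: [0.6322, -0.1574, 0.1285]
ee_rot: [0.071, 0.669, -0.066, 0.737]
wrist_force: [-0.3, -0.2, -0.5]
grip_width: 0.0475
```

```bash
python3 arc.py 1 0.06
python3 - <<'E'
from plant import *
import cv2
im=get_image("wrist");cv2.imwrite("pics/w13.png",im[:,:,::-1])
E
```

```text
t 13.6 th(from upright, + back) 1.27 q 2.42 rack 0.0847 r 0.0656 hy 0.105 Ftan 0.4 Frad -0.4 F [-0.3 -0.2 -0.5] w 0.0475 tilt [ 0.096 -0.002] yawerr -0.6
[ 0.15 -0.    0.04]
```

View pics/w13.png

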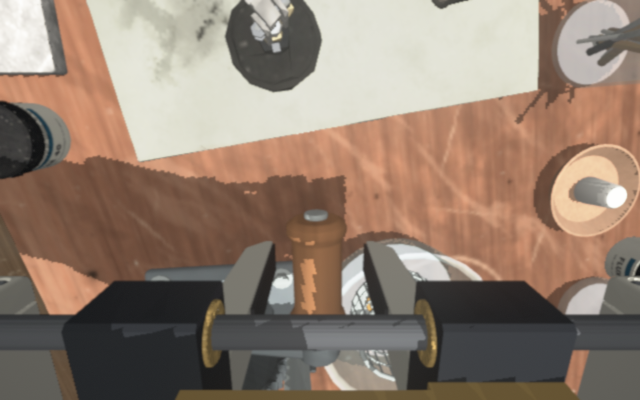

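>>> send_rows(moves=[{"tx": 0, "ty": 0, "tz": 0, "spin": 0, "fingers": -0.6}, {"tx": -0.3, "ty": 0, "tz": 0.03, "spin": 0, "fingers": -0.6}, {"tx": -0.8, "ty": 0, "tz": 0.08, "spin": 0, "fingers": -0.6}, {"tx": -1, "ty": 0, "tz": 0.1, "spin": 0, "fingers": -0.6}, {"tx": -1, "ty": 0, "tz": 0.1, "spin": 0, "fingers": -0.6}, {"tx": -1, "ty": 0, "tz": 0, "spin": 0, "fingers": -0.6}, {"tx": -1, "ty": 0.5, "tz": 0, "spin": 0, "fingers": -0.6}, {"tx": -1, "ty": 0.5, "tz": 0, "spin": 0, "fingers": -0.6}])

```text
clock: 14.32
tcp_pos: [0.6267, -0.1363, 0.2844]
ee_rot: [0.072, 0.673, -0.069, 0.733]
wrist_force: [-0.1, 0.5, 0.1]
grip_width: 0.0742
```

>>> send_rows(moves=[{"tx": 0, "ty": 1, "tz": -0.3, "spin": 0, "fingers": -0.6}, {"tx": 0, "ty": 1, "tz": -0.3, "spin": 0, "fingers": -0.6}, {"tx": 0, "ty": 1, "tz": -0.3, "spin": 0, "fingers": -0.6}, {"tx": 0, "ty": 1, "tz": -0.3, "spin": 0, "fingers": -0.6}, {"tx": 0, "ty": 0, "tz": 0, "spin": 0, "fingers": -0.6}, {"tx": 0, "ty": 0, "tz": 0, "spin": 0, "fingers": -0.6}])

```text
clock: 14.82
tcp_pos: [0.6193, -0.0285, 0.294]
ee_rot: [0.073, 0.668, -0.069, 0.737]
wrist_force: [0.2, -1.0, -0.5]
grip_width: 0.0745
```

```bash
python3 - <<'E'
from h import *
from plant import *
import cv2
st()
a=get_image("side");b=get_image("scene")
for n,im,(x,y) in(("s14",a,(220,110)),("c14",b,(200,100))):
    cv2.imwrite(f"pics/{n}.png",cv2.resize(im[y:y+200,x:x+260,::-1],None,fx=3,fy=3))
S=get_calibration("scene");D=get_calibration("side")
for t in["dish","grip_center","flux_pot","bench_block","wax_pot"]:
    print(t,[(c,x["score"],x["centre"]) for c in("scene","side") for x in place_of(c,t)[:1]])
E
```

```text
t 14.82 tcp [ 0.6193 -0.0285  0.294 ] hoist [0.0283 0.2293 0.294 ] F [ 0.2 -1.  -0.5] w 0.0745
tool axes cols [[0.098, 0.199, 0.975], [-0.003, 0.98, -0.2], [-0.995, 0.017, 0.097]] z yaw rel hoist x deg -0.97
dish [('scene', 0.76, [249.4, 346.5]), ('side', 0.61, [226.9, 363.8])]
grip_center [('scene', 0.64, [207.7, 303.8]), ('side', 0.68, [179.7, 322.7])]
flux_pot [('scene', 0.75, [261.4, 232.8]), ('side', 0.67, [218.4, 245.9])]
bench_block [('scene', 0.79, [249.0, 222.2]), ('side', 0.53, [198.6, 241.5])]
wax_pot [('scene', 0.66, [325.3, 380.3]), ('side', 0.87, [335.2, 330.8])]
```

View pics/s14.png

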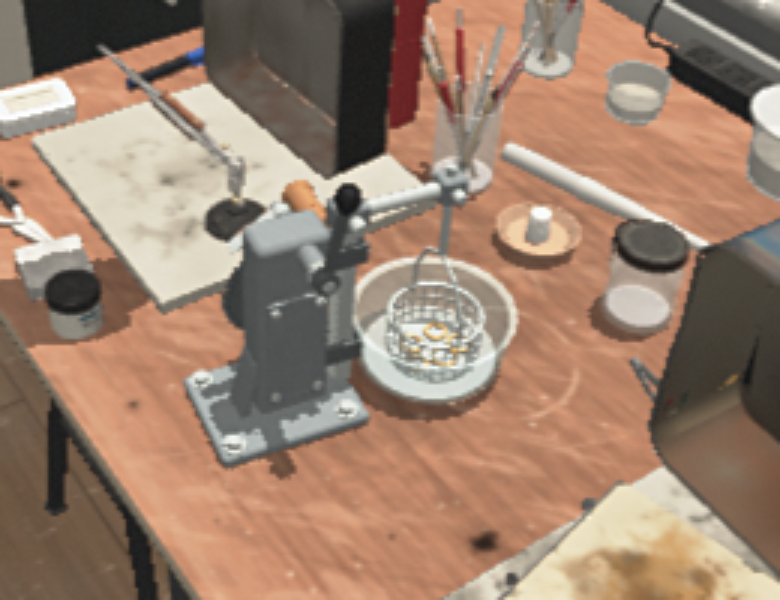

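View pics/c14.png

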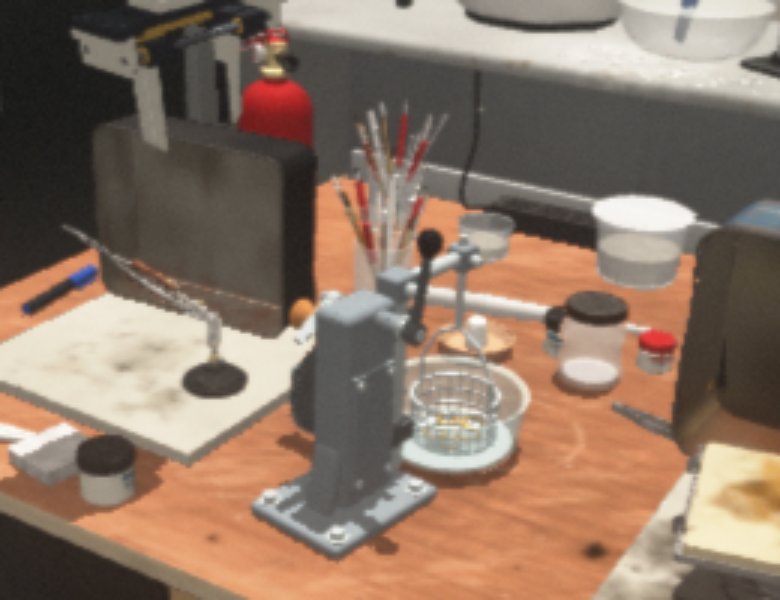

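```bash
python3 -c "
from plant import workorder,status
print(workorder.sign_off()); print(status.get_obs()['clock'])"
```

```text
the job is handed in; nothing more can be done
None
the job is handed in; nothing more can be done
```

The basket of rings is standing on the floor of the glass dish with the crank slack. The gripper is clear and the job is handed in, at about 15 s of the 72 s allowed.

- **Lever:** I pushed the knob round its arc to the stop with the closed fingers. The push reached about 50 N at the wrist before I backed off. The pictures show the lever thrown.
- **Crank:** I gripped the wooden handle and wound up about 0.15 rad until about 10 N was on the hand. I then let it turn back past where the pawl had held it, so the pawl had sprung clear.
- **Lowering:** I paid out at roughly 0.05 m/s at most. On the way over the top, the force along the crank arm swung to -43 N and then +24 N because my estimated circle was a few mm off. I corrected it there.
- **Touchdown:** The load on the hand fell from about 11 N to nearly 0 at rack ≈ 0.085 m, worked out from the tool's position. A last small step pressed about 6 N, and then I let go.

**Last checks:** the wrist force is near zero. The pictures show the basket inside the dish and the dish standing flat. The trained networks place the dish within 2 pixels and the bystanders within about 4 pixels of where they started. I had no direct reading of the contact force on the dish or of the pawl angle, so both are inferred from the felt forces and the motion.

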